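# Weigh down the tart-ring press with two stones

## Task

Weigh down the wooden press lid that sits on the tart ring. Lay the big stone, flat underside down, in the middle of the lid, let go of it, then set the small angular stone, flat underside down, on the middle of the level part of the big stone's top, so that the stack stands by itself (the round cobble is not used). Set both stones down without dropping them, and keep the lid seated on its ring.

Things in the scene. Friction and masses are not known exactly. Their poses are not given: they have to be found in the camera images.
- lid_top (a point): Centre of the flat top of the wooden press lid, a round disc 120 mm across whose rim rests on a small aluminium tart ring (110 mm across, 22 mm high); the top is 31 mm above the table. z is up. Lid (110 g) and ring (60 g) are loose, and a plug under the lid centres it in the ring.
- big_stone_center (a point): Big irregular grey stone lying on its flat underside: 104 mm long (x), 58 wide (y), 36 high (z up), about 0.42 kg. The point is mid-length, mid-width, 18 mm above the underside. Its +y and -y sides are upright and parallel, 6 to 30 mm up, from x = -12 to +34 mm: grasp there, 58 mm wide. Top level from x = -12 to +46 mm, sloping down to a low end (15 mm) at -x.
- big_stone_flat (a point): Middle of the level part of the big stone's top: 17 mm towards the stone's +x from its centre and 36 mm above its underside. Same axes as the big stone. The level part is 58 mm (x) by 50 mm (y) with cut corners.
- small_stone_center (a point): Small angular grey stone lying on its flat underside: 49 mm long (x), 38 wide (y), 28 high (z up), about 90 g. The point is in its middle, 14 mm above the underside. Its +y and -y sides are upright and parallel, 5 to 20 mm up, from x = -13 to +14 mm: grasp there, 38 mm wide. Not the smooth round cobble, 70 mm long and 50 high.
Not all that is in view belongs to the job. Leave any orange or pink look-alike of the part that bears small_stone_center alone.

How it is judged:
By the outcome, as a careful person would: the job done as asked, in the order asked, and still so for the second after the job is handed in, with the robot touching nothing.
It also fails if it takes over 54 s, if anything falls off the work surface, if the arm or the gripper's body presses on something with over 40 N, if the wrist force passes 120 N, or if a joint passes its speed limit or range.

## Robot

A 7-joint arm with a two-finger parallel gripper is mounted at the origin on the work surface. World frame = base frame: x ahead of the robot, y to its left, z up, the work surface at z = 0. Lengths are in m, angles in degrees, forces in N, time in s.
With the tool pointing down it reaches from about 0.425 to 0.875 m from the base axis. Payload 4.7 kg.
Tool frame: the origin (TCP) lies midway between the tips of the shut fingers; the grasp point (between the pads) lies 19 mm behind it; z points along the fingers, y is the line along which they close (so a half turn about z gives the same grasp; the last joint's range is limited). The gripper opens to 87 mm and grips with 3 to 60 N. Pads are 19 mm wide; open, the fingers measure 117 mm over their backs; the gripper's body (75 mm by 190 mm) begins 51 mm behind the grasp point.
Start: joints at [-62.389, 18.392, -4.016, 83.108, 1.295, 78.541, -3.26], TCP at [0.293, 0.58, 0.223] pointing down, gripper open.
Joint ranges: [-163.93, 163.93], [-17.29, 119.83], [-79.2, 71.16], [3.27, 140.29], [-89.18, 269.18], [5.43, 117.66], [-154.24, 154.24]. Speed limits (degrees/s): [147.25, 147.25, 180, 180, 180, 180, 180].

## Interface

Orientations are given as [roll, pitch, yaw] about the fixed x, y, z axes, in that order (R = Rz(yaw) Ry(pitch) Rx(roll)).
In Python, from cell import env gives the robot as it stands. The module is installed in compiled form; this text tells all that it offers.
- The arm moves only by the tool send_rows, never from a script. Its argument "series" is a list of rows, each an object with "travel": the shift along the tool's x, y, z in cm, a list of three; "dr": the turn, a rotation vector about the tool's x, y, z in degrees, a list of three; "claw": the finger opening in cm, from 0 to 8.7. In form: [{"travel": [tx, ty, tz], "dr": [wx, wy, wz], "claw": claw}, ...]. A call has 1 to 12 rows; each row is the pose to reach, as a shift and turn from the pose commanded when the call began, along the tool's axes at that moment; what a row does not reach only later rows make up. A row lasts 1/12 s, in which the tool goes at most 41.7 mm and 7.16 degrees, less where a joint would pass 70% of its speed; a pose out of reach is approached as far as the arm can. A call with a gripper value outside its range is refused whole. The fingers move at their own pace and stop on an object; "grip_force" is the grip in N (left out, the last holds). Time passes only in rows, so rows that repeat a pose let the fingers close. It gives the time, the measured TCP pose, the force and the opening at its end, in the units of the state.
- env.get_obs(): the state, without advancing time (a new reading comes with each control period).
- env.read_camera(name): name is "scene" or "top"; returns the picture (480x640x3 uint8, blue, green, red); there is no depth.
- env.calibration(name): a dict with "fx", "fy", "cx", "cy" (pixels), "cam_to_world" (4x4, takes a point from camera to world coordinates). Camera axes: x right, y down, z forward; pixel columns grow to the right and rows downward; lengths in m; the calibration is good to about 2 mm. A picture is of the moment at which its call begins. calibration takes no time and is no camera call.
- env.sign_off(): hands the job in, once; it reports no verdict.
The state is a dict: "time_s": time; "qpos": joint angles; "joint_velocities": joint speeds; "effort": joint torques, N m; "tool_pos": TCP position; "tool_rot": TCP orientation; "force": force on the tool from outside, world axes, zero at the start; "wrist_torque": the same for the moment, N m; "grip_width": finger opening in m.
Only numpy, scipy, OpenCV 4.12 (cv2) and the standard library are available. Lean on these libraries where they do the work, as an engineer would, in place of code of your own. Each camera call takes 0.05 s, during which the arm holds its last target. There are 200 camera calls.

## Working session

There is one attempt and no reset: what is moved stays moved. The work goes in short steps, Python scripts to look and compute and a tool call to move; the robot and the scene stay as the last step left them, time stands still between calls to the robot, and variables do not carry over. Pictures are saved under pics/ and viewed, on a budget of 10 in all, crops included, one or two more only if the job needs it, and the job is handed in when it is done.

Besides the shell and the picture viewer there is one more tool, called after ">>>" as a command line: name --argument value ..., lists and objects as JSON in quotes. send_rows: Moves the arm, as the interface text tells. Its arguments: {"type":"object","properties":{"series":{"type":"array"},"grip_force":{"type":"number"}},"required":["series"]}

```bash
mkdir -p pics; python3 - <<'E'
from cell import env
import cv2,numpy as np
for n in("scene","top"):
    cv2.imwrite(f"pics/{n}0.png",env.read_camera(n)); c=env.calibration(n); print(n,c["fx"],c["fy"],c["cx"],c["cy"]);print(np.round(c["cam_to_world"],4))
o=env.get_obs();print(o)
E
```

```text
scene 574.0112910981695 574.0112910981695 327.9292236293918 250.5831535384674
[[ 0.8719  0.4119 -0.2647  0.8461]
 [ 0.4894 -0.7486  0.4473 -0.5231]
 [-0.0139 -0.5195 -0.8543  0.9903]
 [ 0.      0.      0.      1.    ]]
top 514.5525907130462 514.5525907130462 330.7748523794319 240.86787676219524
[[ 0.0183 -0.986   0.166   0.4058]
 [-0.9998 -0.0176  0.0057 -0.0174]
 [-0.0027 -0.1661 -0.9861  0.9338]
 [ 0.      0.      0.      1.    ]]
{'time_s': 0.1, 'qpos': array([-62.38995164,  18.435374  ,  -4.01482233,  83.16620675,
         1.29392152,  78.54102297,  -3.2600497 ]), 'joint_velocities': array([-0.00570597, -0.20208872,  0.0028299 , -0.19753594,  0.01556381,
       -0.05766074,  0.02110761]), 'effort': array([-2.52377490e-06, -4.92575741e+01, -4.05617477e-01, -3.13396382e+01,
       -6.41271751e-02,  3.95342032e-02,  8.55531061e-05]), 'tool_pos': array([0.29291944, 0.57971593, 0.22157936]), 'tool_rot': array([-1.79902563e+02,  4.54317466e-03,  1.53198575e+02]), 'force': array([-0.42620834,  0.55110443,  0.44780334]), 'wrist_torque': array([ 0.02763899,  0.02659502, -0.01831624]), 'grip_width': 0.08712458506101235}
```

View pics/scene0.png

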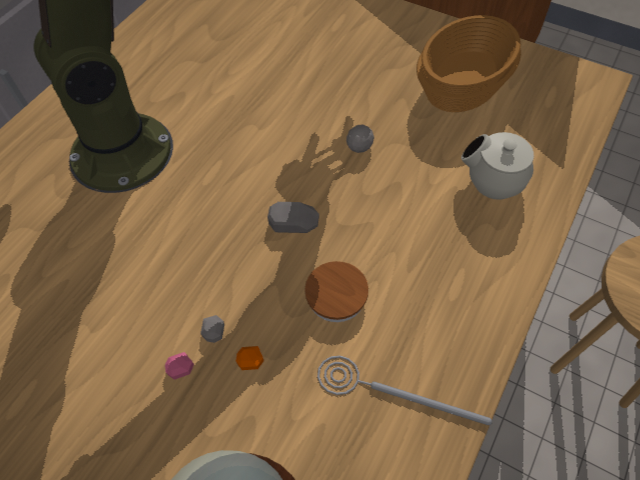

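View pics/top0.png

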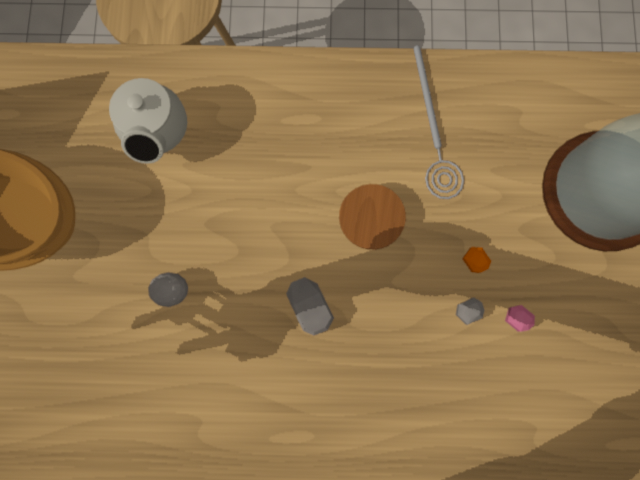

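The scene view shows the big stone at (294,217), lid at (337,290), grey small stone at (213,328), orange (250,358), pink (179,365) and round cobble at (360,138). In the top view the same things are at (310,306), (373,216), (470,311), (477,260), (520,318) and (168,290). Candidates for the small stone are the grey angular one, the orange and pink look-alikes, and the smooth cobble. Only the grey angular one at top (470,311) fits, so I'll enlarge it together with the big stone.

```bash
python3 - <<'E'
import cv2,numpy as np
t=cv2.imread("pics/top0.png");s=cv2.imread("pics/scene0.png")
def cr(im,x,y,h,W=390,H=290):
    w=h*W/H; p=cv2.getRectSubPix(im,(int(2*w),int(2*h)),(x,y)); return cv2.resize(p,(W,H),interpolation=cv2.INTER_CUBIC)
cv2.imwrite("pics/crop1.png",np.vstack([np.hstack([cr(t,310,306,36),cr(t,470,311,20)]),np.hstack([cr(s,294,217,36),cr(s,213,328,20)])]))
E
```

```text
(no output)
```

View pics/crop1.png

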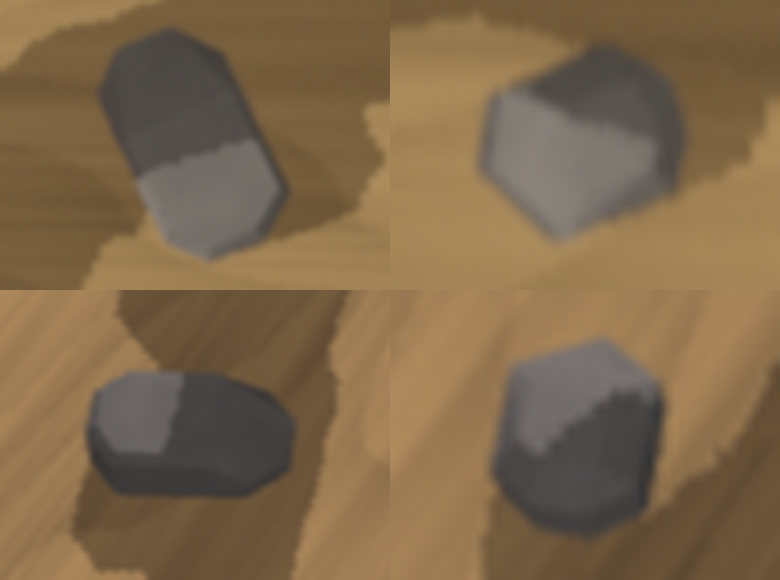

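Low end of the big stone: the scene side face tapers on the right, and the top view has a faint crease at crop (130,145)-(238,115). Both say the low end points to world +x (top of the top image). The small stone is the grey angular one, and its parallel sides run along crop direction (120,-50). Now I'll measure.

```bash
cat > h.py <<'E'
import cv2,numpy as np
from cell import env
def ray(n,px,z):
    c=env.calibration(n);T=c["cam_to_world"];px=np.atleast_2d(px).astype(float)
    d=np.c_[(px[:,0]-c["cx"])/c["fx"],(px[:,1]-c["cy"])/c["fy"],np.ones(len(px))]@T[:3,:3].T
    o=T[:3,3];return (o+d*((z-o[2])/d[:,2])[:,None])[:,:2]
def blob(im,mask,x,y):
    n,l=cv2.connectedComponents(mask.astype(np.uint8)); 
    m=(l==l[y,x]).astype(np.uint8); c,_=cv2.findContours(m,cv2.RETR_EXTERNAL,cv2.CHAIN_APPROX_NONE);c=max(c,key=cv2.contourArea)
    return c[:,0,:],m
E
python3 - <<'E'
from h import *
B=[]
for n,big,small,lid in(("top",(310,306),(470,311),(373,216)),("scene",(294,217),(213,328),(337,285))):
    im=cv2.imread(f"pics/{n}0.png");hsv=cv2.cvtColor(cv2.GaussianBlur(im,(3,3),0),cv2.COLOR_BGR2HSV)
    for nm,p,z in(("big",big,.018),("small",small,.0125),("lid",lid,.031)):
        m=(hsv[...,1]<65) if nm!="lid" else ((hsv[...,0]<12)&(hsv[...,1]>90))
        c,mm=blob(im,m,*p); w=ray(n,c,z)*1000
        if nm=="lid":
            e=cv2.minEnclosingCircle(w.astype(np.float32)); print(n,nm,e,cv2.fitEllipse(w.astype(np.float32)))
        else:
            r=cv2.minAreaRect(w.astype(np.float32)); h=cv2.convexHull(w.astype(np.float32));h=cv2.approxPolyDP(h,2.5,True)[:,0]
            print(n,nm,len(c),np.round(r[0],1),np.round(r[1],1),round(r[2],1));print(h.round(0).tolist())
        print(" sat in/out",hsv[p[1],p[0]],hsv[p[1]+30,p[0]])
t=cv2.imread("pics/top0.png")
def cr(im,x,y,h,W,H):
    w=h*W/H; p=cv2.getRectSubPix(im,(int(2*w),int(2*h)),(x,y)); return cv2.resize(p,(W,H),interpolation=cv2.INTER_CUBIC)
a=cr(t,310,306,36,400,500);a=np.clip((a.astype(float)-50)*3.5,0,255)
s=cv2.imread("pics/scene0.png");b=cr(s,294,217,36,400,500);b=np.clip((b.astype(float)-40)*3.5,0,255)
cv2.imwrite("pics/crop2.png",np.hstack([a,b]))
E
```

```text
top big 138 [443.4  24.3] [100.   56.9] 27.1
[[492.0, 36.0], [484.0, 54.0], [463.0, 64.0], [402.0, 34.0], [394.0, 14.0], [407.0, -10.0], [426.0, -17.0], [480.0, 11.0]]
 sat in/out [15 30 84] [ 18 121 154]
top small 71 [ 439.8 -261. ] [36.6 48.3] 25.0
[[457.0, -278.0], [462.0, -267.0], [451.0, -242.0], [446.0, -238.0], [432.0, -238.0], [418.0, -252.0], [429.0, -280.0], [443.0, -284.0]]
 sat in/out [ 16  26 128] [ 18 118 173]
top lid ((650.6432495117188, 13.171614646911621), 724.0084838867188) ((607.595703125, 14.370881080627441), (1018.2246704101562, 1368.5538330078125), 0.8775517344474792)
 sat in/out [ 14 175 128] [ 13 174  95]
scene big 126 [441.3  22.6] [103.7  74.7] 25.9
[[387.0, 20.0], [393.0, 3.0], [407.0, -15.0], [428.0, -25.0], [484.0, 3.0], [495.0, 25.0], [484.0, 53.0], [459.0, 63.0], [434.0, 60.0], [393.0, 38.0]]
 sat in/out [ 0 15 69] [ 16 119 101]
scene small 71 [ 437.9 -261. ] [39.4 50.3] 26.2
[[414.0, -250.0], [413.0, -256.0], [423.0, -275.0], [429.0, -281.0], [447.0, -284.0], [457.0, -279.0], [463.0, -269.0], [454.0, -249.0], [444.0, -238.0], [431.0, -236.0]]
 sat in/out [ 8 13 76] [ 16 120 102]
scene lid ((334.029541015625, 277.5350646972656), 948.0690307617188) ((408.9562072753906, 169.9672088623047), (1378.0333251953125, 1711.624267578125), 115.87899780273438)
 sat in/out [ 12 168 123] [ 12 170 117][ WARN:0@0.458] global loadsave.cpp:1063 imwrite_ Unsupported depth image for selected encoder is fallbacked to CV_8U.
```

View pics/crop2.png

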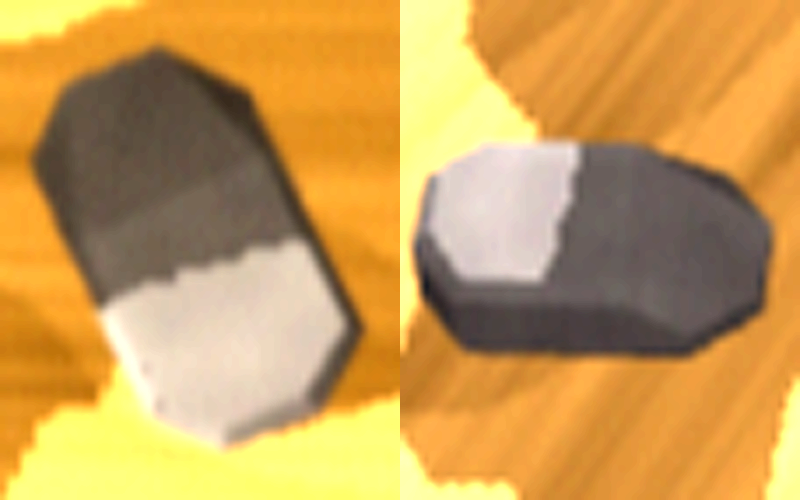

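The enhanced crop confirms it: the crease is in the dark part (left crop, (100,230)-(265,160)), and the slope runs to the upper end, so the low end points to world +x. The two views agree on both stones within 2 mm. Next I'll fix the lid mask and work out the first move.

```bash
cat >> h.py <<'E'
from scipy.spatial.transform import Rotation as R
def go(x,y,z,yaw):
    o=env.get_obs();p=o["tool_pos"]*1000;M=R.from_euler("xyz",o["tool_rot"],degrees=True)
    G=R.from_euler("xyz",[180,0,yaw],degrees=True)
    print("t",o["time_s"],"pos",p.round(1),"rot",o["tool_rot"].round(2),"F",o["force"].round(2),"w",round(o["grip_width"]*1000,1),"q",o["qpos"].round(0))
    print("travel cm",(M.inv().apply(np.array([x,y,z])-p)/10).round(3),"dr",(M.inv()*G).as_rotvec(degrees=True).round(2))
E
python3 - <<'E'
from h import *
for n,p in(("top",(373,216)),("scene",(337,285))):
    im=cv2.imread(f"pics/{n}0.png");hsv=cv2.cvtColor(cv2.GaussianBlur(im,(3,3),0),cv2.COLOR_BGR2HSV)
    for s in(145,155):
        c,_=blob(im,hsv[...,1]>s,*p);w=(ray(n,c,.031)*1000).astype(np.float32);print(n,s,len(c),cv2.minEnclosingCircle(w),cv2.fitEllipse(w))
go(439,22,110,27)
E
```

```text
top 145 185 ((604.3836059570312, -85.66255950927734), 60.23153305053711) ((604.3585205078125, -85.55569458007812), (117.372314453125, 118.79695129394531), 53.539371490478516)
top 155 182 ((604.3525390625, -85.39794921875), 59.32085037231445) ((604.2337646484375, -85.3812255859375), (115.86822509765625, 116.86736297607422), 52.921260833740234)
scene 145 170 ((603.5173950195312, -86.87664031982422), 60.109683990478516) ((603.679931640625, -86.80196380615234), (116.77425384521484, 118.17216491699219), 36.432228088378906)
scene 155 167 ((603.90869140625, -87.0639419555664), 59.25797653198242) ((603.794677734375, -86.96018981933594), (115.18707275390625, 116.8240966796875), 23.73831558227539)
t 0.1 pos [292.9 579.7 221.6] rot [-179.9    0.   153.2] F [-0.43  0.55  0.45] w 87.1 q [-62.  18.  -4.  83.   1.  79.  -3.]
travel cm [-38.185 -43.174  11.234] dr [-5.000e-02  1.100e-01  1.262e+02]
```

>>> send_rows --series '[{"travel": [-1.5, -1.8, 0.4], "dr": [0, 0, 5], "claw": 8.7}, {"travel": [-3.5, -4, 1], "dr": [0, 0, 11], "claw": 8.7}, {"travel": [-5.8, -6.6, 1.7], "dr": [0, 0, 17], "claw": 8.7}, {"travel": [-8, -9, 2.4], "dr": [0, 0, 23], "claw": 8.7}, {"travel": [-10, -11.3, 3], "dr": [0, 0, 29], "claw": 8.7}, {"travel": [-12, -13.6, 3.5], "dr": [0, 0, 35], "claw": 8.7}, {"travel": [-14, -15.8, 4.1], "dr": [0, 0, 41], "claw": 8.7}, {"travel": [-16, -18.1, 4.7], "dr": [0, 0, 47], "claw": 8.7}, {"travel": [-18, -20.4, 5.3], "dr": [0, 0, 53], "claw": 8.7}, {"travel": [-20, -22.6, 5.9], "dr": [0, 0, 59], "claw": 8.7}, {"travel": [-22, -24.9, 6.5], "dr": [0, 0, 65], "claw": 8.7}, {"travel": [-24, -27.1, 7.1], "dr": [0, 0, 71], "claw": 8.7}]'

```text
time_s: 1.1
tool_pos: [0.385, 0.2283, 0.151]
tool_rot: [-180.0, 0.0, 81.9]
force: [0.5, 0.6, -0.7]
grip_width: 0.087
```

```bash
python3 -c "
from h import *
go(439,22,110,27)"
```

```text
t 1.1 pos [385.  228.3 151. ] rot [-1.7998e+02  1.0000e-02  8.1900e+01] F [ 0.46  0.6  -0.74] w 87.0 q [-47.  -4.  12. 116.   1.  68. -43.]
travel cm [-19.666   8.257   4.101] dr [-1.00e-02  2.00e-02  5.49e+01]
```

>>> send_rows --series '[{"travel": [-2, 0.8, 0.4], "dr": [0, 0, 6], "claw": 8.7}, {"travel": [-4, 1.7, 0.8], "dr": [0, 0, 12], "claw": 8.7}, {"travel": [-6.2, 2.6, 1.3], "dr": [0, 0, 18], "claw": 8.7}, {"travel": [-8.6, 3.6, 1.8], "dr": [0, 0, 24], "claw": 8.7}, {"travel": [-10.8, 4.5, 2.2], "dr": [0, 0, 30], "claw": 8.7}, {"travel": [-13, 5.4, 2.7], "dr": [0, 0, 36], "claw": 8.7}, {"travel": [-15, 6.3, 3.1], "dr": [0, 0, 42], "claw": 8.7}, {"travel": [-17, 7.1, 3.5], "dr": [0, 0, 48], "claw": 8.7}, {"travel": [-18.8, 7.9, 3.9], "dr": [0, 0, 53], "claw": 8.7}, {"travel": [-19.7, 8.25, 4.1], "dr": [0, 0, 55], "claw": 8.7}, {"travel": [-19.7, 8.25, 4.1], "dr": [0, 0, 55], "claw": 8.7}]'

```text
time_s: 2.02
tool_pos: [0.4399, 0.0216, 0.1101]
tool_rot: [180.0, 0.1, 27.0]
force: [-0.3, -0.4, -0.1]
grip_width: 0.0871
```

```bash
python3 - <<'E'
from h import *
go(439,22,4.5,27)
def cr(im,x,y,h,W,H):
    w=h*W/H; p=cv2.getRectSubPix(im,(int(2*w),int(2*h)),(x,y)); return cv2.resize(p,(W,H),interpolation=cv2.INTER_CUBIC)
cv2.imwrite("pics/b1.png",np.hstack([cr(env.read_camera("top"),310,306,60,400,400),cr(env.read_camera("scene"),294,217,60,400,400)]))
E
```

```text
t 2.0167 pos [439.9  21.6 110.1] rot [1.7999e+02 7.0000e-02 2.6980e+01] F [-0.33 -0.37 -0.07] w 87.1 q [-32.  -3.  25. 120.   1.  62. -70.]
travel cm [-0.052 -0.084 10.555] dr [ 0.01  0.07 -0.02]
```

View pics/b1.png

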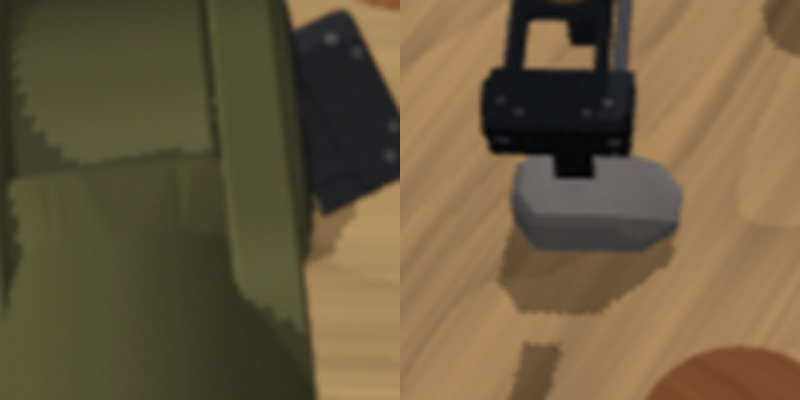

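The arm hides the top view. In the scene crop the gripper is aligned over the stone, with the finger at (575,170) over its mid-length. I'll descend.

>>> send_rows --series '[{"travel": [0, -0.1, 1.2], "dr": [0, 0, 0], "claw": 8.7}, {"travel": [0, -0.1, 3], "dr": [0, 0, 0], "claw": 8.7}, {"travel": [0, -0.1, 5], "dr": [0, 0, 0], "claw": 8.7}, {"travel": [0, -0.1, 7], "dr": [0, 0, 0], "claw": 8.7}, {"travel": [0, -0.1, 8.6], "dr": [0, 0, 0], "claw": 8.7}, {"travel": [0, -0.1, 9.6], "dr": [0, 0, 0], "claw": 8.7}, {"travel": [0, -0.1, 10.2], "dr": [0, 0, 0], "claw": 8.7}, {"travel": [0, -0.1, 10.5], "dr": [0, 0, 0], "claw": 8.7}, {"travel": [0, -0.1, 10.5], "dr": [0, 0, 0], "claw": 8.7}]'

```text
time_s: 2.87
tool_pos: [0.4397, 0.0251, 0.0055]
tool_rot: [-180.0, 0.0, 27.3]
force: [-0.3, 0.5, 0.4]
grip_width: 0.0873
```

>>> send_rows --series '[{"travel": [0, 0, 0], "dr": [0, 0, 0], "claw": 6.2}, {"travel": [0, 0, 0], "dr": [0, 0, 0], "claw": 5.6}, {"travel": [0, 0, 0], "dr": [0, 0, 0], "claw": 4.5}, {"travel": [0, 0, 0], "dr": [0, 0, 0], "claw": 4.5}, {"travel": [0, 0, 0], "dr": [0, 0, 0], "claw": 4.5}, {"travel": [0, 0, 0], "dr": [0, 0, 0], "claw": 4.5}, {"travel": [0, 0, 0], "dr": [0, 0, 0], "claw": 4.5}, {"travel": [0, 0, 0], "dr": [0, 0, 0], "claw": 4.5}]' --grip_force 35

```text
time_s: 3.53
tool_pos: [0.4403, 0.0241, 0.0059]
tool_rot: [180.0, -0.1, 27.2]
force: [1.5, -2.7, 2.8]
grip_width: 0.0577
```

>>> send_rows --series '[{"travel": [0, 0, -0.4], "dr": [0, 0, 0], "claw": 4.5}, {"travel": [0, 0, -1], "dr": [0, 0, 0], "claw": 4.5}, {"travel": [0, 0, -2], "dr": [0, 0, 0], "claw": 4.5}, {"travel": [0, 0, -3.2], "dr": [0, 0, 0], "claw": 4.5}, {"travel": [0, 0, -4.6], "dr": [0, 0, 0], "claw": 4.5}, {"travel": [0, 0, -6], "dr": [0, 0, 0], "claw": 4.5}, {"travel": [0, 0, -7.4], "dr": [0, 0, 0], "claw": 4.5}, {"travel": [0, 0, -8.5], "dr": [0, 0, 0], "claw": 4.5}, {"travel": [0, 0, -9.1], "dr": [0, 0, 0], "claw": 4.5}, {"travel": [0, 0, -9.4], "dr": [0, 0, 0], "claw": 4.5}, {"travel": [0, 0, -9.4], "dr": [0, 0, 0], "claw": 4.5}]'

```text
time_s: 4.45
tool_pos: [0.4398, 0.0248, 0.1001]
tool_rot: [-180.0, -0.1, 27.2]
force: [-0.6, -0.2, -4.6]
grip_width: 0.0576
```

```bash
python3 - <<'E'
from h import *
go(602.3,-86.9,100,27)
E
```

```text
t 4.45 pos [439.8  24.8 100.1] rot [-1.7999e+02 -6.0000e-02  2.7210e+01] F [-0.61 -0.19 -4.61] w 57.6 q [-32.  -2.  25. 121.   1.  61. -70.]
travel cm [ 9.346 17.362  0.018] dr [-0.01 -0.06  0.21]
```

>>> send_rows --series '[{"travel": [0.2, 0.35, 0], "dr": [0, 0, 0], "claw": 4.5}, {"travel": [0.75, 1.4, 0], "dr": [0, 0, 0], "claw": 4.5}, {"travel": [1.6, 3, 0], "dr": [0, 0, 0], "claw": 4.5}, {"travel": [2.6, 4.9, 0], "dr": [0, 0, 0], "claw": 4.5}, {"travel": [3.7, 6.9, 0], "dr": [0, 0, 0], "claw": 4.5}, {"travel": [4.9, 9, 0], "dr": [0, 0, 0], "claw": 4.5}, {"travel": [6, 11.1, 0], "dr": [0, 0, 0], "claw": 4.5}, {"travel": [7, 13, 0], "dr": [0, 0, 0], "claw": 4.5}, {"travel": [7.9, 14.7, 0], "dr": [0, 0, 0], "claw": 4.5}, {"travel": [8.7, 16.1, 0], "dr": [0, 0, 0], "claw": 4.5}, {"travel": [9.2, 17, 0], "dr": [0, 0, 0], "claw": 4.5}, {"travel": [9.35, 17.35, 0], "dr": [0, 0, 0.2], "claw": 4.5}]'

```text
time_s: 5.45
tool_pos: [0.6027, -0.0883, 0.0984]
tool_rot: [180.0, 0.1, 26.9]
force: [-0.2, -1.0, -3.5]
grip_width: 0.0576
```

```bash
python3 - <<'E'
from h import *
go(602.3,-86.9,50,27)
a=env.read_camera("top")[120:360,220:520];b=env.read_camera("scene")[170:410,190:490]
cv2.imwrite("pics/b2.png",cv2.resize(np.hstack([a,b]),(800,320),interpolation=cv2.INTER_CUBIC))
E
```

```text
t 5.45 pos [602.7 -88.3  98.4] rot [1.7996e+02 1.0000e-01 2.6930e+01] F [-0.25 -0.96 -3.52] w 57.6 q [-20.  20.  31.  99. -11.  64. -48.]
travel cm [ 0.032 -0.147  4.842] dr [ 0.04  0.1  -0.07]
```

View pics/b2.png

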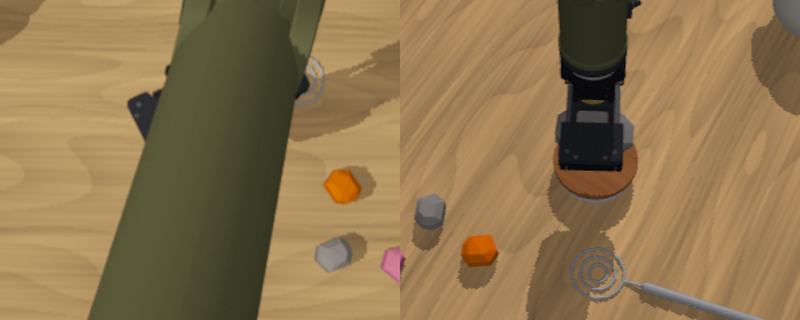

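The stone hangs level over the lid (scene crop (596,150)). I'll lower to about 3 mm above contact (contact expected at TCP z ≈ 37), then creep.

>>> send_rows --series '[{"travel": [0, -0.1, 0.6], "dr": [0, 0, 0], "claw": 4.5}, {"travel": [0, -0.15, 1.6], "dr": [0, 0, 0], "claw": 4.5}, {"travel": [0, -0.15, 2.8], "dr": [0, 0, 0], "claw": 4.5}, {"travel": [0, -0.15, 4], "dr": [0, 0, 0], "claw": 4.5}, {"travel": [0, -0.15, 4.9], "dr": [0, 0, 0], "claw": 4.5}, {"travel": [0, -0.15, 5.5], "dr": [0, 0, 0], "claw": 4.5}, {"travel": [0, -0.15, 5.8], "dr": [0, 0, 0], "claw": 4.5}, {"travel": [0, -0.15, 5.8], "dr": [0, 0, 0], "claw": 4.5}]'

```text
time_s: 6.22
tool_pos: [0.6008, -0.0856, 0.0405]
tool_rot: [-180.0, 0.1, 27.0]
force: [-0.3, 0.3, -4.6]
grip_width: 0.0578
```

>>> send_rows --series '[{"travel": [0, 0, 0.05], "dr": [0, 0, 0], "claw": 4.5}, {"travel": [0, 0, 0.1], "dr": [0, 0, 0], "claw": 4.5}, {"travel": [0, 0, 0.15], "dr": [0, 0, 0], "claw": 4.5}, {"travel": [0, 0, 0.2], "dr": [0, 0, 0], "claw": 4.5}, {"travel": [0, 0, 0.2], "dr": [0, 0, 0], "claw": 4.5}]'

```text
time_s: 6.63
tool_pos: [0.6016, -0.0856, 0.0398]
tool_rot: [180.0, -0.0, 27.0]
force: [-0.1, -1.0, -4.3]
grip_width: 0.0576
```

>>> send_rows --series '[{"travel": [0, 0.05, 0.05], "dr": [0, 0, 0], "claw": 4.5}, {"travel": [0, 0.1, 0.1], "dr": [0, 0, 0], "claw": 4.5}, {"travel": [0, 0.1, 0.1], "dr": [0, 0, 0], "claw": 4.5}]'

```text
time_s: 6.88
tool_pos: [0.602, -0.0867, 0.0385]
tool_rot: [180.0, -0.0, 27.0]
force: [-0.3, -0.5, -4.6]
grip_width: 0.0575
```

>>> send_rows --series '[{"travel": [0, 0, 0.05], "dr": [0, 0, 0], "claw": 4.5}, {"travel": [0, 0, 0.1], "dr": [0, 0, 0], "claw": 4.5}, {"travel": [0, 0, 0.1], "dr": [0, 0, 0], "claw": 4.5}]'

```text
time_s: 7.13
tool_pos: [0.6019, -0.0866, 0.0375]
tool_rot: [-180.0, 0.0, 27.0]
force: [-0.4, 0.4, -4.5]
grip_width: 0.0578
```

>>> send_rows --series '[{"travel": [0, 0, 0.03], "dr": [0, 0, 0], "claw": 4.5}, {"travel": [0, 0, 0.06], "dr": [0, 0, 0], "claw": 4.5}, {"travel": [0, 0, 0.06], "dr": [0, 0, 0], "claw": 4.5}]'

```text
time_s: 7.38
tool_pos: [0.602, -0.0865, 0.0371]
tool_rot: [-180.0, -0.0, 27.0]
force: [0.1, 0.3, -3.5]
grip_width: 0.0575
```

>>> send_rows --series '[{"travel": [0, 0, 0.03], "dr": [0, 0, 0], "claw": 4.5}, {"travel": [0, 0, 0.05], "dr": [0, 0, 0], "claw": 4.5}, {"travel": [0, 0, 0.05], "dr": [0, 0, 0], "claw": 4.5}]'

```text
time_s: 7.63
tool_pos: [0.602, -0.0865, 0.037]
tool_rot: [-180.0, -0.0, 27.0]
force: [-1.8, 1.0, 1.8]
grip_width: 0.0578
```

Contact: the wrist force went from -4.5 to +1.8 N. I'll release, then rise.

>>> send_rows --series '[{"travel": [0, 0, 0], "dr": [0, 0, 0], "claw": 5.9}, {"travel": [0, 0, 0], "dr": [0, 0, 0], "claw": 6.2}, {"travel": [0, 0, 0], "dr": [0, 0, 0], "claw": 6.8}, {"travel": [0, 0, 0], "dr": [0, 0, 0], "claw": 7.6}, {"travel": [0, 0, 0], "dr": [0, 0, 0], "claw": 8.2}, {"travel": [0, 0, 0], "dr": [0, 0, 0], "claw": 8.2}]'

```text
time_s: 8.13
tool_pos: [0.6021, -0.0866, 0.0366]
tool_rot: [180.0, -0.0, 27.0]
force: [0.0, -0.5, -0.4]
grip_width: 0.0785
```

>>> send_rows --series '[{"travel": [0, 0, -0.5], "dr": [0, 0, 0], "claw": 8.2}, {"travel": [0, 0, -1.5], "dr": [0, 0, 0], "claw": 8.2}, {"travel": [0, 0, -3], "dr": [0, 0, 0], "claw": 8.2}, {"travel": [0, 0, -5], "dr": [0, 0, 0], "claw": 8.2}, {"travel": [0, 0, -7], "dr": [0, 0, 0], "claw": 8.2}, {"travel": [0, 0, -9], "dr": [0, 0, 0], "claw": 8.2}, {"travel": [0, 0, -10], "dr": [0, 0, 0], "claw": 8.2}, {"travel": [0, 0, -10], "dr": [0, 0, 0], "claw": 8.2}]'

```text
time_s: 8.8
tool_pos: [0.604, -0.087, 0.14]
tool_rot: [179.9, -0.3, 27.0]
force: [0.9, 0.0, 1.0]
grip_width: 0.0825
```

```bash
python3 - <<'E'
from h import *
go(439,-261,130,115)
E
```

```text
t 8.8 pos [604. -87. 140.] rot [179.85  -0.31  26.99] F [0.86 0.04 1.  ] w 82.5 q [-21.  18.  32.  96. -10.  68. -49.]
travel cm [-22.604   8.018   0.895] dr [  0.36  -0.13 -88.01]
```

>>> send_rows --series '[{"travel": [-0.5, 0.2, 0], "dr": [0, 0, -4], "claw": 7}, {"travel": [-2, 0.7, 0], "dr": [0, 0, -10], "claw": 7}, {"travel": [-4, 1.4, 0], "dr": [0, 0, -17], "claw": 7}, {"travel": [-6, 2.1, 0], "dr": [0, 0, -24], "claw": 7}, {"travel": [-8, 2.8, 0], "dr": [0, 0, -31], "claw": 7}, {"travel": [-10, 3.5, 0], "dr": [0, 0, -38], "claw": 7}, {"travel": [-12, 4.3, 0], "dr": [0, 0, -45], "claw": 7}, {"travel": [-14, 5, 0], "dr": [0, 0, -52], "claw": 7}, {"travel": [-16, 5.7, 0], "dr": [0, 0, -59], "claw": 7}, {"travel": [-18, 6.4, 0], "dr": [0, 0, -66], "claw": 7}, {"travel": [-20, 7.1, 0], "dr": [0, 0, -73], "claw": 7}, {"travel": [-21.5, 7.6, 0], "dr": [0, 0, -79], "claw": 7}]'

```text
time_s: 9.8
tool_pos: [0.4427, -0.2531, 0.1355]
tool_rot: [-179.9, -0.0, 106.2]
force: [-0.1, -1.0, -0.2]
grip_width: 0.0699
```

```bash
python3 - <<'E'
from h import *
go(439,-261,110,114.5)
E
```

```text
t 9.8 pos [ 442.7 -253.1  135.5] rot [-1.7991e+02 -5.0000e-02  1.0625e+02] F [-0.12 -0.99 -0.24] w 69.9 q [ -3.   5.  31. 110.  -3.  66.  46.]
travel cm [-0.661 -0.574  2.546] dr [-0.09 -0.05 -8.25]
```

>>> send_rows --series '[{"travel": [-0.3, -0.3, 0.6], "dr": [0, 0, -4], "claw": 7}, {"travel": [-0.66, -0.57, 1.6], "dr": [0, 0, -8.2], "claw": 7}, {"travel": [-0.66, -0.57, 2.5], "dr": [0, 0, -8.2], "claw": 7}, {"travel": [-0.66, -0.57, 2.5], "dr": [0, 0, -8.2], "claw": 7}]'

```text
time_s: 10.13
tool_pos: [0.4394, -0.2589, 0.1089]
tool_rot: [-179.8, -0.2, 114.1]
force: [0.7, -0.2, -0.7]
grip_width: 0.07
```

```bash
python3 - <<'E'
from h import *
go(439,-261,3.5,114.5)
t=env.read_camera("top");s=env.read_camera("scene")
b=cv2.resize(s[250:400,130:330],(400,300),interpolation=cv2.INTER_CUBIC);a=cv2.resize(t[140:290,280:480],(400,300),interpolation=cv2.INTER_CUBIC)
c=cv2.resize(s[230:350,240:440],(400,240),interpolation=cv2.INTER_CUBIC)
cv2.imwrite("pics/b3.png",np.vstack([np.hstack([a,b]),np.hstack([c,c*0])]))
cv2.imwrite("pics/t3.png",t);cv2.imwrite("pics/s3.png",s)
E
```

```text
t 10.1333 pos [ 439.4 -258.9  108.9] rot [-179.82   -0.18  114.05] F [ 0.66 -0.17 -0.7 ] w 70.0 q [ -2.   7.  31. 112.  -4.  63.  55.]
travel cm [-0.207 -0.091 10.542] dr [-0.18 -0.18 -0.45]
```

View pics/b3.png

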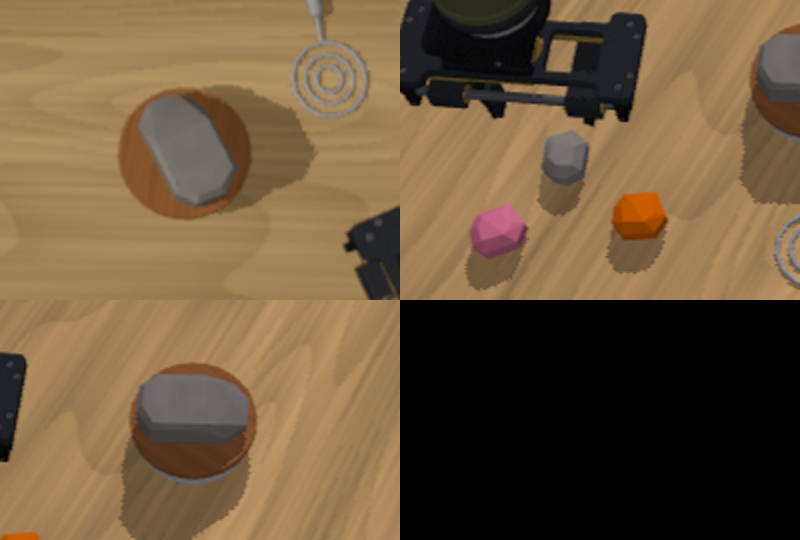

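The lid is seated with the big stone across its middle (top crop (187,150)). The grey stone at (565,158) lies between the fingers, and the look-alikes are clear of them. I'll descend on it and measure the placed stone.

>>> send_rows --series '[{"travel": [-0.1, -0.09, 1.2], "dr": [0, 0, -0.4], "claw": 7}, {"travel": [-0.2, -0.09, 3], "dr": [0, 0, -0.4], "claw": 7}, {"travel": [-0.2, -0.09, 5], "dr": [0, 0, -0.4], "claw": 7}, {"travel": [-0.2, -0.09, 7], "dr": [0, 0, -0.4], "claw": 7}, {"travel": [-0.2, -0.09, 8.6], "dr": [0, 0, -0.4], "claw": 7}, {"travel": [-0.2, -0.09, 9.6], "dr": [0, 0, -0.4], "claw": 7}, {"travel": [-0.2, -0.09, 10.2], "dr": [0, 0, -0.4], "claw": 7}, {"travel": [-0.2, -0.09, 10.45], "dr": [0, 0, -0.4], "claw": 7}, {"travel": [-0.2, -0.09, 10.45], "dr": [0, 0, -0.4], "claw": 7}]'

```text
time_s: 10.98
tool_pos: [0.4413, -0.262, 0.0068]
tool_rot: [-180.0, 0.0, 114.6]
force: [0.2, -0.2, 0.5]
grip_width: 0.0702
```

```bash
python3 - <<'E'
from h import *
go(439,-261,3.5,114.5)
for n,off,bp,lp in(("top",0,(373,215),(345,225)),("scene",0,(335,283),(335,308))):
    im=cv2.imread(f"pics/{n[0]}3.png");hsv=cv2.cvtColor(cv2.GaussianBlur(im,(3,3),0),cv2.COLOR_BGR2HSV)
    c,_=blob(im,hsv[...,1]<65,*bp);w=(ray(n,c,.049)*1000).astype(np.float32);r=cv2.minAreaRect(w);print(n,"big",len(c),np.round(r[0],1),np.round(r[1],1),round(r[2],1))
    m=(hsv[...,1]>145);c,_=blob(im,m,*lp);c=cv2.convexHull(c.reshape(-1,1,2))[:,0];w=(ray(n,c,.031)*1000).astype(np.float32);print("lid",cv2.minEnclosingCircle(w))
E
```

```text
t 10.9833 pos [ 441.3 -262.     6.8] rot [-179.99    0.    114.6 ] F [ 0.22 -0.22  0.51] w 70.2 q [  1.  16.  30. 116. -10.  51.  61.]
travel cm [ 0.188 -0.17   0.333] dr [-0.01  0.    0.1 ]
top big 136 [604.4 -86.7] [100.9  59.3] 26.7
lid ((604.3723754882812, -85.66717529296875), 60.224815368652344)
scene big 140 [602.5 -86.2] [100.8  69.6] 26.4
lid ((604.1151123046875, -87.73004913330078), 59.24370193481445)
```

>>> send_rows --series '[{"travel": [0.1, -0.1, 0.15], "dr": [0, 0, 0], "claw": 7}, {"travel": [0.15, -0.15, 0.33], "dr": [0, 0, 0], "claw": 7}, {"travel": [0.15, -0.15, 0.33], "dr": [0, 0, 0], "claw": 5.5}, {"travel": [0.15, -0.15, 0.33], "dr": [0, 0, 0], "claw": 4.5}, {"travel": [0.15, -0.15, 0.33], "dr": [0, 0, 0], "claw": 3.8}, {"travel": [0.15, -0.15, 0.33], "dr": [0, 0, 0], "claw": 3}, {"travel": [0.15, -0.15, 0.33], "dr": [0, 0, 0], "claw": 3}, {"travel": [0.15, -0.15, 0.33], "dr": [0, 0, 0], "claw": 3}, {"travel": [0.15, -0.15, 0.33], "dr": [0, 0, 0], "claw": 3}, {"travel": [0.15, -0.15, 0.33], "dr": [0, 0, 0], "claw": 3}]' --grip_force 15

```text
time_s: 11.82
tool_pos: [0.4393, -0.2613, 0.0037]
tool_rot: [180.0, 0.0, 114.6]
force: [-0.3, -0.2, 0.6]
grip_width: 0.0379
```

>>> send_rows --series '[{"travel": [0, 0, -0.4], "dr": [0, 0, 0], "claw": 3}, {"travel": [0, 0, -1], "dr": [0, 0, 0], "claw": 3}, {"travel": [0, 0, -2.2], "dr": [0, 0, 0], "claw": 3}, {"travel": [0, 0, -3.8], "dr": [0, 0, 0], "claw": 3}, {"travel": [0, 0, -5.6], "dr": [0, 0, 0], "claw": 3}, {"travel": [0, 0, -7.4], "dr": [0, 0, 0], "claw": 3}, {"travel": [0, 0, -9.2], "dr": [0, 0, 0], "claw": 3}, {"travel": [0, 0, -11], "dr": [0, 0, 0], "claw": 3}, {"travel": [0, 0, -12.4], "dr": [0, 0, 0], "claw": 3}, {"travel": [0, 0, -13], "dr": [0, 0, 0], "claw": 3}, {"travel": [0, 0, -13], "dr": [0, 0, 0], "claw": 3}]'

```text
time_s: 12.73
tool_pos: [0.4403, -0.2619, 0.1359]
tool_rot: [179.8, 0.1, 114.6]
force: [0.8, -1.1, -0.7]
grip_width: 0.0377
```

```bash
python3 - <<'E'
from h import *
go(588.5,-94.1,133,26.7)
s=env.read_camera("scene");t=env.read_camera("top")
cv2.imwrite("pics/b4.png",np.hstack([cv2.resize(s[200:380,130:310],(400,400)),cv2.resize(t[220:400,380:560],(400,400))]))
E
```

```text
t 12.7333 pos [ 440.3 -261.9  135.9] rot [1.7982e+02 1.4000e-01 1.1459e+02] F [ 0.8  -1.09 -0.72] w 37.7 q [ -2.   5.  32. 110.  -3.  65.  55.]
travel cm [ 9.088 20.453  0.331] dr [ 2.600e-01 -3.000e-02  8.789e+01]
```

View pics/b4.png

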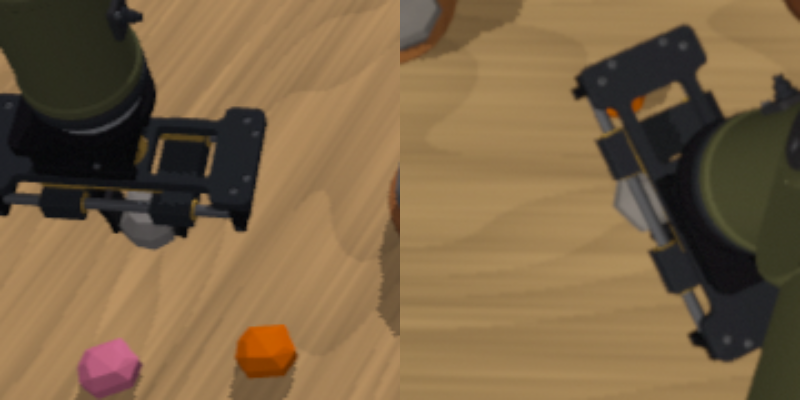

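The grey stone is held level between the fingers (scene crop (150,220)). I'll carry it over.

>>> send_rows --series '[{"travel": [0.2, 0.4, 0], "dr": [0, 0, 3], "claw": 3}, {"travel": [0.7, 1.5, 0], "dr": [0, 0, 8], "claw": 3}, {"travel": [1.4, 3, 0], "dr": [0, 0, 14], "claw": 3}, {"travel": [2.1, 4.7, 0], "dr": [0, 0, 21], "claw": 3}, {"travel": [2.8, 6.3, 0], "dr": [0, 0, 28], "claw": 3}, {"travel": [3.6, 8, 0], "dr": [0, 0, 35], "claw": 3}, {"travel": [4.3, 9.7, 0], "dr": [0, 0, 42], "claw": 3}, {"travel": [5, 11.3, 0], "dr": [0, 0, 49], "claw": 3}, {"travel": [5.8, 13, 0], "dr": [0, 0, 56], "claw": 3}, {"travel": [6.5, 14.7, 0], "dr": [0, 0, 63], "claw": 3}, {"travel": [7.2, 16.3, 0], "dr": [0, 0, 70], "claw": 3}, {"travel": [7.9, 17.8, 0], "dr": [0, 0, 76], "claw": 3}]'

```text
time_s: 13.83
tool_pos: [0.5679, -0.1143, 0.1321]
tool_rot: [-179.9, 0.1, 38.3]
force: [1.0, -0.0, -0.5]
grip_width: 0.0377
```

```bash
python3 - <<'E'
from h import *
go(588.5,-94.1,100,26.7)
E
```

```text
t 13.8333 pos [ 567.9 -114.3  132.1] rot [-1.7991e+02  1.2000e-01  3.8280e+01] F [ 0.99 -0.02 -0.49] w 37.7 q [-18.  15.  31. 101.  -8.  67. -36.]
travel cm [ 2.877 -0.305  3.203] dr [-0.08  0.13 11.58]
```

>>> send_rows --series '[{"travel": [1, -0.1, 0], "dr": [0, 0, 5], "claw": 3}, {"travel": [2, -0.2, 0.2], "dr": [0, 0, 9], "claw": 3}, {"travel": [2.7, -0.3, 0.8], "dr": [0, 0, 11.5], "claw": 3}, {"travel": [2.88, -0.3, 1.8], "dr": [0, 0, 11.5], "claw": 3}, {"travel": [2.88, -0.3, 2.8], "dr": [0, 0, 11.5], "claw": 3}, {"travel": [2.88, -0.3, 3.2], "dr": [0, 0, 11.5], "claw": 3}, {"travel": [2.88, -0.3, 3.2], "dr": [0, 0, 11.5], "claw": 3}, {"travel": [2.88, -0.3, 3.2], "dr": [0, 0, 11.5], "claw": 3}]'

```text
time_s: 14.5
tool_pos: [0.588, -0.0957, 0.101]
tool_rot: [-180.0, 0.1, 27.1]
force: [-0.0, -0.5, -0.4]
grip_width: 0.0383
```

```bash
python3 - <<'E'
from h import *
go(588.5,-94.1,76,26.7)
E
```

```text
t 14.5 pos [588.  -95.7 101. ] rot [-1.7997e+02  7.0000e-02  2.7060e+01] F [-0.02 -0.51 -0.42] w 38.3 q [-19.  18.  31. 100. -10.  64. -48.]
travel cm [ 0.125 -0.119  2.502] dr [-0.03  0.08  0.36]
```

>>> send_rows --series '[{"travel": [0.05, -0.05, 0.5], "dr": [0, 0, 0.3], "claw": 3}, {"travel": [0.1, -0.1, 1.2], "dr": [0, 0, 0.3], "claw": 3}, {"travel": [0.1, -0.1, 1.9], "dr": [0, 0, 0.3], "claw": 3}, {"travel": [0.1, -0.1, 2.4], "dr": [0, 0, 0.3], "claw": 3}, {"travel": [0.1, -0.1, 2.6], "dr": [0, 0, 0.3], "claw": 3}, {"travel": [0.1, -0.1, 2.7], "dr": [0, 0, 0.3], "claw": 3}, {"travel": [0.1, -0.1, 2.7], "dr": [0, 0, 0.3], "claw": 3}, {"travel": [0.1, -0.1, 2.7], "dr": [0, 0, 0.3], "claw": 3}]'

```text
time_s: 15.17
tool_pos: [0.5894, -0.0937, 0.0748]
tool_rot: [180.0, -0.0, 26.8]
force: [-0.4, -0.3, -0.6]
grip_width: 0.0386
```

```bash
python3 - <<'E'
from h import *
go(588.5,-94.1,70.7,26.7)
E
```

```text
t 15.1667 pos [589.4 -93.7  74.8] rot [ 1.7999e+02 -2.0000e-02  2.6800e+01] F [-0.38 -0.27 -0.63] w 38.6 q [-19.  20.  31. 102. -12.  61. -48.]
travel cm [-0.1   -0.007  0.413] dr [ 0.01 -0.02  0.1 ]
```

>>> send_rows --series '[{"travel": [-0.05, 0, 0.07], "dr": [0, 0, 0], "claw": 3}, {"travel": [-0.05, 0, 0.14], "dr": [0, 0, 0], "claw": 3}, {"travel": [-0.05, 0, 0.2], "dr": [0, 0, 0], "claw": 3}, {"travel": [-0.05, 0, 0.26], "dr": [0, 0, 0], "claw": 3}, {"travel": [-0.05, 0, 0.26], "dr": [0, 0, 0], "claw": 3}, {"travel": [-0.05, 0, 0.26], "dr": [0, 0, 0], "claw": 3}]'

```text
time_s: 15.67
tool_pos: [0.5888, -0.0939, 0.0721]
tool_rot: [-180.0, -0.0, 26.8]
force: [0.4, -0.1, -0.9]
grip_width: 0.0379
```

>>> send_rows --series '[{"travel": [0, 0, 0.04], "dr": [0, 0, 0], "claw": 3}, {"travel": [0, 0, 0.08], "dr": [0, 0, 0], "claw": 3}, {"travel": [0, 0, 0.08], "dr": [0, 0, 0], "claw": 3}, {"travel": [0, 0, 0.08], "dr": [0, 0, 0], "claw": 3}]'

```text
time_s: 16.0
tool_pos: [0.5888, -0.0939, 0.0712]
tool_rot: [-180.0, -0.0, 26.8]
force: [0.7, -0.2, -1.7]
grip_width: 0.0379
```

>>> send_rows --series '[{"travel": [0, 0, 0.03], "dr": [0, 0, 0], "claw": 3}, {"travel": [0, 0, 0.05], "dr": [0, 0, 0], "claw": 3}, {"travel": [0, 0, 0.05], "dr": [0, 0, 0], "claw": 3}]'

```text
time_s: 16.25
tool_pos: [0.5888, -0.0939, 0.0708]
tool_rot: [-180.0, -0.0, 26.8]
force: [-0.5, 1.6, -0.6]
grip_width: 0.0377
```

```bash
python3 - <<'E'
from h import *
go(588.5,-94.1,70.7,26.7)
E
```

```text
t 16.25 pos [588.8 -93.9  70.8] rot [-1.80e+02 -1.00e-02  2.68e+01] F [-0.54  1.57 -0.59] w 37.7 q [-19.  20.  31. 102. -12.  61. -47.]
travel cm [-0.038  0.007  0.009] dr [-0.   -0.01  0.1 ]
```

>>> send_rows --series '[{"travel": [0, 0, 0.03], "dr": [0, 0, 0], "claw": 3}, {"travel": [0, 0, 0.04], "dr": [0, 0, 0], "claw": 3}, {"travel": [0, 0, 0.04], "dr": [0, 0, 0], "claw": 3}]'

```text
time_s: 16.5
tool_pos: [0.5888, -0.0939, 0.0708]
tool_rot: [-180.0, -0.0, 26.8]
force: [-2.2, -0.5, 3.8]
grip_width: 0.0375
```

Contact: +3.8 N, with z stopped at 70.8 mm as expected. I'll release gently and rise.

>>> send_rows --series '[{"travel": [0, 0, -0.02], "dr": [0, 0, 0], "claw": 3.8}, {"travel": [0, 0, -0.02], "dr": [0, 0, 0], "claw": 4}, {"travel": [0, 0, -0.02], "dr": [0, 0, 0], "claw": 4.4}, {"travel": [0, 0, -0.02], "dr": [0, 0, 0], "claw": 5}, {"travel": [0, 0, -0.02], "dr": [0, 0, 0], "claw": 5.8}, {"travel": [0, 0, -0.02], "dr": [0, 0, 0], "claw": 6.2}, {"travel": [0, 0, -0.02], "dr": [0, 0, 0], "claw": 6.2}]'

```text
time_s: 17.08
tool_pos: [0.5888, -0.0939, 0.0705]
tool_rot: [180.0, -0.0, 26.8]
force: [-0.6, 0.5, -0.9]
grip_width: 0.0594
```

>>> send_rows --series '[{"travel": [0, 0, -0.5], "dr": [0, 0, 0], "claw": 6.2}, {"travel": [0, 0, -1.5], "dr": [0, 0, 0], "claw": 6.2}, {"travel": [0, 0, -3], "dr": [0, 0, 0], "claw": 6.2}, {"travel": [0, 0, -5], "dr": [0, 0, 0], "claw": 6.2}, {"travel": [0, 0, -7], "dr": [0, 0, 0], "claw": 6.2}, {"travel": [0, 0, -9], "dr": [0, 0, 0], "claw": 6.2}, {"travel": [0, 0, -10], "dr": [0, 0, 0], "claw": 6.2}, {"travel": [0, 0, -10], "dr": [0, 0, 0], "claw": 6.2}]'

```text
time_s: 17.75
tool_pos: [0.5907, -0.0943, 0.1741]
tool_rot: [179.8, -0.3, 26.8]
force: [0.4, -0.2, 0.1]
grip_width: 0.0619
```

```bash
python3 - <<'E'
from h import *
go(450,-300,200,26.7)
E
```

```text
t 17.75 pos [590.7 -94.3 174.1] rot [179.85  -0.31  26.79] F [ 0.44 -0.17  0.13] w 61.9 q [-21.  15.  32.  96.  -8.  71. -50.]
travel cm [-21.818  12.022  -2.68 ] dr [ 0.15 -0.31  0.09]
```

Move clear and look.

>>> send_rows --series '[{"travel": [-1, 0.5, -0.5], "dr": [0, 0, 0], "claw": 6.2}, {"travel": [-3, 1.6, -1], "dr": [0, 0, 0], "claw": 6.2}, {"travel": [-5, 2.7, -1.5], "dr": [0, 0, 0], "claw": 6.2}, {"travel": [-7.5, 4.1, -2], "dr": [0, 0, 0], "claw": 6.2}, {"travel": [-10, 5.5, -2.5], "dr": [0, 0, 0], "claw": 6.2}, {"travel": [-12.5, 6.9, -2.7], "dr": [0, 0, 0], "claw": 6.2}, {"travel": [-15, 8.2, -2.7], "dr": [0, 0, 0], "claw": 6.2}, {"travel": [-17.5, 9.6, -2.7], "dr": [0, 0, 0], "claw": 6.2}, {"travel": [-19.5, 10.7, -2.7], "dr": [0, 0, 0], "claw": 6.2}, {"travel": [-21, 11.5, -2.7], "dr": [0, 0, 0], "claw": 6.2}, {"travel": [-21.5, 11.8, -2.7], "dr": [0, 0, 0], "claw": 6.2}, {"travel": [-21.5, 11.8, -2.7], "dr": [0, 0, 0], "claw": 6.2}]'

```text
time_s: 18.75
tool_pos: [0.448, -0.2976, 0.1968]
tool_rot: [-179.9, 0.1, 26.6]
force: [-0.0, 0.8, -0.2]
grip_width: 0.0621
```

```bash
python3 - <<'E'
from h import *
t=env.read_camera("top");s=env.read_camera("scene")
cv2.imwrite("pics/b5.png",np.hstack([cv2.resize(t[165:265,323:423],(400,400),interpolation=cv2.INTER_CUBIC),cv2.resize(s[235:335,287:387],(400,400),interpolation=cv2.INTER_CUBIC)]))
print(env.get_obs()["time_s"])
c=env.calibration
for n in("top","scene"):
    k=c(n);Ti=np.linalg.inv(k["cam_to_world"]);p=Ti@[.5885,-.0941,.067+.014,1];u=k["fx"]*p[0]/p[2]+k["cx"],k["fy"]*p[1]/p[2]+k["cy"];print(n,u)
E
```

```text
18.85
top (np.float64(379.435871908269), np.float64(218.90015163007837))
scene (np.float64(326.86079026429906), np.float64(275.56389041325355))
```

View pics/b5.png

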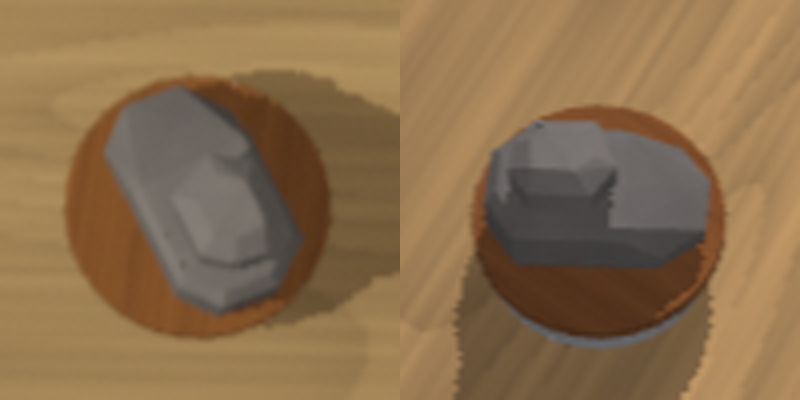

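The stack stands. The small stone's centre is at about crop (220,212), i.e. top pixel (378,218), against a predicted (379.4,218.9). The lid is seated on its ring. I'll hand in.

```bash
python3 -c "
from cell import env
print(env.sign_off())"
```

```text
the job is handed in; nothing more can be done
None
```

The stack is built and standing by itself, and I handed the job in at about 18.9 s of the 54 s allowed.

- **Big stone:** I laid it flat on the lid and released it at light contact; the wrist force went from -4.5 to +1.8 N. The two cameras put it at about (604, -86) mm, within roughly 1–2 mm of the lid centre, and after that the lid still measured where it had been.
- **Small stone:** I set the grey angular stone on the middle of the level part with a contact force of about 4 N. The TCP stopped at 70.8 mm; I expected 70.7 mm. In the last top picture it lies about 1–2 pixels (2–3 mm) from the predicted spot.
- **Last look:** The lid was seated on its ring and the gripper was well clear. I did not touch the orange and pink look-alikes or the cobble.
- **Disagreements:** None of the checks failed. The two cameras differed by up to 2 mm on positions, which matches the stated calibration error.

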